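Shut and bolt the sprung hold-down bar over a guitar bridge

ROBOT

A 6-joint arm with a two-finger parallel gripper is mounted at the origin on the work surface. World frame = base frame: x ahead of the robot, y to its left, z up, the work surface at z = 0. Lengths are in m, angles in rad, forces in N, time in s.
With the tool pointing down it reaches from about 0.275 to 0.875 m from the base axis. Payload 12.5 kg.
Tool frame: the origin (TCP) lies between the finger pads; the fingertips stand ahead of it and the grasp point (between the pads) lies 5 mm behind it (tip_extent is the z of the fingertips in the tool frame, in m); z points along the fingers, y is the direction in which the jaws open and shut (so a half turn about z gives the same grasp; the last joint's range is limited). The gripper opens to 85 mm and grips with 20 to 120 N. Pads are 22 mm wide; open, the fingers measure 114 mm over their backs; the gripper's body (76 mm by 85 mm) begins 54 mm behind the grasp point. The pads swing forward as they close: fully open they stand 13 mm farther back than shut.
Start: joints at [1.244, 0.351, 1.652, -0, 1.139, -0.085], TCP at [0.132, 0.534, 0.245] pointing down, gripper open.
Joint ranges: [-2.75, 2.75], [-0.79, 2.1], [0.01, 2.65], [-1.57, 4.71], [0.07, 3.14], [-2.87, 2.87]. Speed limits (rad/s): [2.22, 2.22, 2.79, 3.14, 3.14, 3.14].

INTERFACE

Orientations are given as [roll, pitch, yaw] about the fixed x, y, z axes, in that order (R = Rz(yaw) Ry(pitch) Rx(roll)).
In Python, from bench import move_ptp, movel, movej, gripper_to, pause, ik, get_state, grab_frame, camera_params, MotionError, sign_off, tip_extent gives the robot as it stands. The module is installed in compiled form; this text tells all that it offers. Calls block until the motion is done:
- move_ptp(position, orientation): joint-space move of the TCP to a pose.
- movel(position, attitude=None, rate=0.15, stop_force=None): straight line of the TCP; attitude=None keeps the orientation; rate is the mean speed in m/s. With stop_force (N) it stops when the force on the tool has changed by that much, and returns True; else False.
- movej(angles): joint-space move.
- gripper_to(opening): finger opening in m; the grip force is fixed at half the most; returns when the fingers have stopped.
- pause(seconds).
- ik(position, orientation): joint angles nearest the present ones, or None.
- get_state(): the state.
- grab_frame(name): name is "scene" or "top"; returns the picture (420x560x3 uint8, red, green, blue); there is no depth.
- camera_params(name): a dict with "K" (3x3 intrinsics, pixels), "camera_from_world" (4x4, takes a point from world to camera coordinates). Camera axes: x right, y down, z forward; pixel columns grow to the right and rows downward; lengths in m; the calibration is good to about 2 mm. A picture is of the moment at which its call begins. camera_params takes no time and is no camera call.
A pose or a line that the arm cannot do raises MotionError and nothing moves.
- sign_off(): hands the job in, once; it reports no verdict.
The state is a dict: "t": time; "joints": joint angles; "qd": joint speeds; "joint_torque": joint torques, N m; "tcp_pos": TCP position; "tcp_rot": TCP orientation; "ft_force": force on the tool from outside, world axes, zero at the start; "wrist_torque": the same for the moment, N m; "grip_width": finger opening in m.
Only numpy, scipy, OpenCV 4.12 (cv2) and the standard library are available. Lean on these libraries where they do the work, as an engineer would, in place of code of your own. Each camera call takes 0.05 s, during which the arm holds its last target. There are 200 camera calls.

TASK

Two hold-down jigs stand on the luthier's bench with their sprung bars open; one of them has a dark guitar bridge lying in its pocket. On the jig with the bridge, take the bolt's upright knob, swing the bar against its spring across the bridge and a little past the keeper post, hold it there and slide the bolt fully home behind the post, then let go so that the bar stays shut. Leave the empty jig's bar alone.

Things in the scene. Friction and masses are not known exactly. Their poses are not given: they have to be found in the camera images.
- jig: The jig holding the bridge (stands in either of two places; fixed). Plywood plate 160 (x) x 250 (y) x 18 mm; origin at the centre of its underside, on the bench, z up. In the middle a pocket 38 x 156 mm with lips 6 mm high, long side along y. A black rubber back stop near x 55, y -62, top z 45 mm. Apart from the knob nothing on the jig is over 74 mm high.
- jig_hinge (a point): Point on the bar's vertical hinge axis at the bar's top face, z 44 mm above the bench; at x 0, y +105 mm in the jig's frame.
- jig_keeper (a point): Centre of the top of the keeper: a fixed dark steel post 14 x 14 mm, top 58 mm above the bench, at x -12, y -94 mm in the jig's frame. The bolt is caught by its rear face, at x -5 mm, the side away from the open bar.
- bar (a joint): Angle (rad) of the loaded jig's aluminium bar, 24 mm wide, 180 mm long, top at z 44 mm. 0: open at rest, 1.1 rad clockwise (from above) of the jig's -y axis; grows anticlockwise. 1.1: shut along -y, bolt on keeper. 1.3: back stop. Bolt can go behind the post from 1.12 to 1.3. A torsion spring drives it to 0: 0.3 N m at 0, 0.7 N m at 1.1 (6 N at the knob); unbolted it flies open.
- bolt (a joint): Travel (m) of the steel bolt along this bar's top, outward from the hinge: 0 withdrawn, 0.030 fully home. Rod 10 mm thick, axis at z 50 mm, its end 178 mm from the hinge axis withdrawn, 208 mm home. The keeper begins 192 mm from that axis, so keep the bolt withdrawn (under 12 mm) while swinging. It starts 0 to 4 mm out, stays where left, and slides with 2 N.
- bolt_knob (a point): Centre of the top of the bolt's upright round steel knob, to be gripped from above: 18 mm diameter, from z 52 to z 108 mm above the bench. On the bar's centre line, 118 mm from the hinge axis with the bolt withdrawn, 148 mm with it home; it moves with bar and bolt.
- bridge: Loose dark-wood acoustic guitar bridge, 150 (y) x 32 (x) x 10 mm, 50 g, with six white dots in a row, lying in the jig's pocket, top 28 mm above the bench; the bar passes 6 mm over it. Origin at the centre of its underside. It stays in the pocket.
- spare_bar (a joint): Angle (rad) of the bar of the other, empty jig, which is otherwise identical: 0 open and at rest. To be left alone.
There are look-alikes about, which are no part of the job. Of the things shaped like the bridge, the wood one is meant.

How it is judged:
On the way, in this order (a step that is already met when the one before it is completed fails the run):
1. the bar is wound to the keeper or past it, the bolt still withdrawn (value of joint bar above 1.08 rad and value of joint bolt below 0.014 m), for 0.1 s.
2. the bolt is slid home while the bar is held shut (value of joint bar above 1.05 rad and value of joint bolt above 0.02 m), for 0.2 s.
At the end, for the whole second after the job is handed in: The loaded jig's bar stands shut and still over the bridge (joint bar between 1.0 and 1.2 rad), kept by the bolt, which is at least 20 mm out of 30 mm home behind the keeper; the bridge lies in its pocket (within 12 mm of centre, not lifted by 5 mm); the empty jig's bar is open (under 0.1 rad) (value of joint bar between 1 and 1.2 rad and value of joint bolt above 0.02 m and velocity of joint bar between -0.05 and 0.05 rad/s and horizontal distance between bridge and jig below 0.012 m and z of bridge in the frame of jig below 0.023 m and value of joint spare_bar below 0.1 rad); the robot touches nothing.
It fails at once if the empty jig's bar is swung by more than 0.3 rad (value of joint spare_bar above 0.3 rad).
It also fails if it takes over 34 s, if anything falls off the work surface, if the arm or the gripper's body presses on something with over 40 N, if the wrist force passes 120 N, or if a joint passes its speed limit or range.

## Working session

There is one attempt and no reset: what is moved stays moved. The work goes in short steps, each a Python script; the robot and the scene stay as the last script left them, time stands still between calls to the robot, and variables do not carry over. Pictures are saved under pics/ and viewed, about 8 in all and at most 12, crops included, and the job is handed in when it is done.

```bash
mkdir -p pics; python3 - <<'E'
from bench import *
import cv2,numpy as np
for n in("top","scene"):
    f=grab_frame(n); cv2.imwrite(f"pics/{n}0.png",f[:,:,::-1]); p=camera_params(n); print(n,p["K"].tolist(),np.round(p["camera_from_world"],3).tolist())
print(get_state(),tip_extent)
E
```

```text
top [[435.27270780970485, 0.0, 275.96724560822815], [0.0, 435.27270780970485, 207.34760330194675], [0.0, 0.0, 1.0]] [[0.014, -1.0, 0.026, -0.059], [-0.997, -0.016, -0.07, 0.401], [0.07, -0.025, -0.997, 1.319], [0.0, 0.0, 0.0, 1.0]]
scene [[456.2469916761355, 0.0, 268.047462629675], [0.0, 456.2469916761355, 208.3238906750227], [0.0, 0.0, 1.0]] [[0.585, 0.811, -0.009, -0.221], [0.562, -0.413, -0.717, -0.17], [-0.585, 0.414, -0.697, 1.591], [0.0, 0.0, 0.0, 1.0]]
{'t': 0.1, 'joints': array([ 1.24440044e+00,  3.51210294e-01,  1.65238465e+00, -3.07446812e-05,
        1.13912149e+00, -8.45930994e-02]), 'qd': array([-0.00133872, -0.00097511, -0.0020501 ,  0.0006388 ,  0.00023492,
        0.00101638]), 'joint_torque': array([ 3.22244205e-04, -5.06827891e+01, -2.91871262e+01, -4.34780839e-05,
        2.60139263e-03, -3.15607807e-08]), 'tcp_pos': array([0.13158064, 0.53371808, 0.24478762]), 'tcp_rot': array([-3.14047053e+00, -6.71411451e-05,  2.89980270e+00]), 'ft_force': array([0.60394595, 0.89713757, 0.30667951]), 'wrist_torque': array([ 0.03514569,  0.00017897, -0.00962181]), 'grip_width': 0.08542358340485079} 0.014
```

View pics/top0.png

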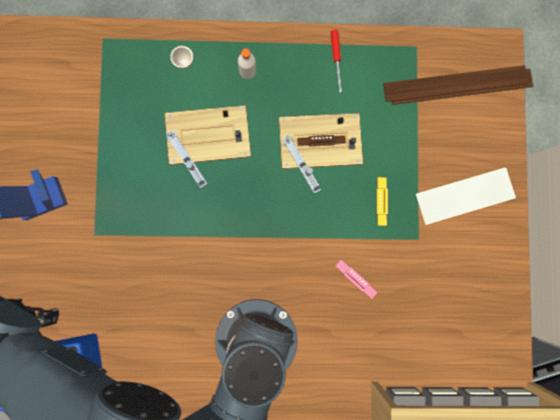

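View pics/scene0.png

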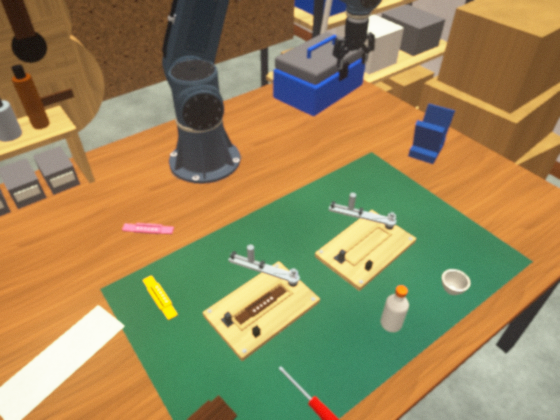

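The loaded jig is the right one in the top view, at about (320,140), with the dark bridge and its white dots. The empty jig is at (207,135). The yellow (382,201) and pink (357,279) bridge shapes are not wood and lie loose, and the dark board at (457,84) is too long. I'll measure next and confirm with a crop.

```bash
cat > h.py <<'E'
from bench import *
import cv2,numpy as np
def ray(n,uv):
    p=camera_params(n);M=p["camera_from_world"];R,t=M[:3,:3],M[:3,3]
    d=R.T@np.linalg.inv(p["K"])@np.array([uv[0],uv[1],1.]); return -R.T@t,d/np.linalg.norm(d)
def onplane(n,uv,z):
    o,d=ray(n,uv); return o+d*(z-o[2])/d[2]
def proj(n,X):
    p=camera_params(n);c=p["camera_from_world"]@np.append(X,1);c=p["K"]@c[:3];return c[:2]/c[2]
E
python3 - <<'E'
from h import *
f=cv2.imread("pics/top0.png");hsv=cv2.cvtColor(f,cv2.COLOR_BGR2HSV)
m=cv2.inRange(hsv,(10,50,120),(30,190,255)); w=np.zeros_like(m); w[95:185,262:375]=255; m&=w
c=max(cv2.findContours(cv2.morphologyEx(m,cv2.MORPH_CLOSE,np.ones((3,3))),0,2)[0],key=cv2.contourArea)
# contour to the plate-top plane, then rectangle in mm
P=np.array([onplane("top",q,.018)[:2] for q in c[:,0].astype(float)])
(cx,cy),(a,b),ang=cv2.minAreaRect((P*1000).astype(np.float32)); print("plate",cx,cy,a,b,ang)
# bridge: dark brown in pocket, at z .028
mb=cv2.inRange(hsv,(0,60,20),(18,255,110)); wb=np.zeros_like(mb); wb[125:158,293:349]=255; mb&=wb
cb=max(cv2.findContours(mb,0,2)[0],key=cv2.contourArea)
B=np.array([onplane("top",q,.028)[:2] for q in cb[:,0].astype(float)])
print("bridge",cv2.minAreaRect((B*1000).astype(np.float32)))
cv2.imwrite("pics/crop_top.png",cv2.resize(f[95:205,262:382],None,fx=5,fy=5,interpolation=2))
g=cv2.imread("pics/scene0.png");cv2.imwrite("pics/crop_scene.png",cv2.resize(g[235:355,195:325],None,fx=5,fy=5,interpolation=2))
E
```

```text
plate 611.3785400390625 -188.45765686035156 162.56442260742188 251.33543395996094 4.082468032836914
bridge ((608.666748046875, -189.06280517578125), (25.00140380859375, 142.6614532470703), 3.6751606464385986)
```

View pics/crop_top.png

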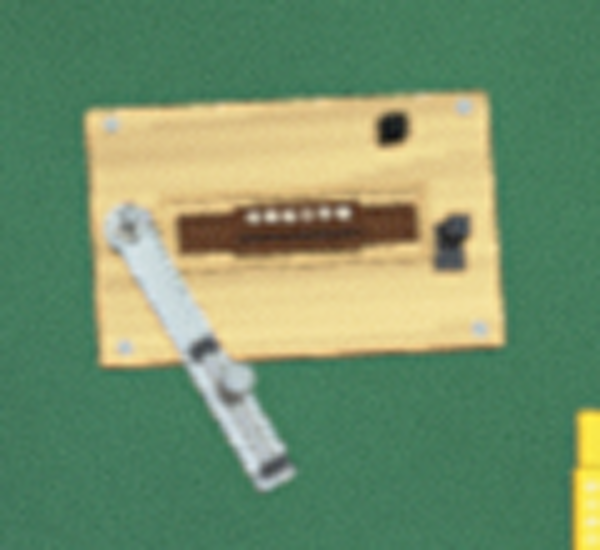

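View pics/crop_scene.png

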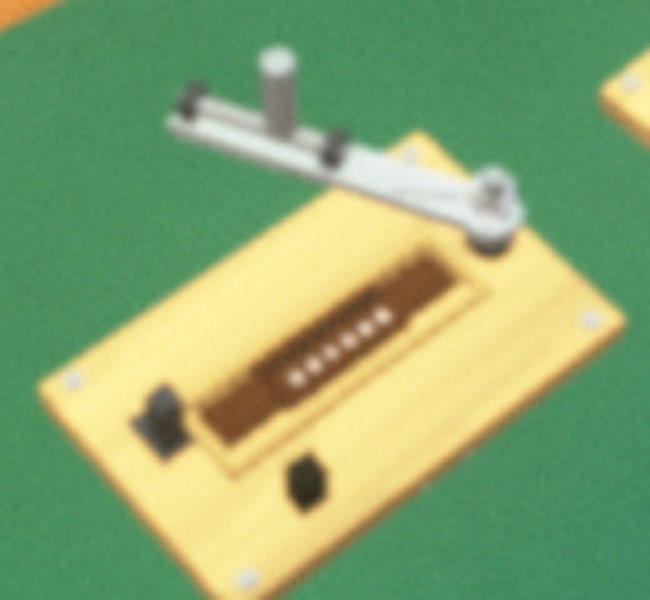

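The crops confirm the wooden bridge with six dots, lying in the right-hand jig. The knob top is near (309.6,169.7) in the top view and (250.4,247.2) in the scene view. I'll compare the triangulated knob with the pose predicted from the plate, and check that the arc is reachable.

```bash
cat >> h.py <<'E'
C=np.array([.611,-.1885]);YAW=np.deg2rad(4.0)
def J(x,y): c,s=np.cos(YAW),np.sin(YAW); return C+[c*x-s*y,s*x+c*y]
H=J(0,.105)
def phi(q): return YAW-np.pi/2-1.1+q
def K(q,r): return H+r*np.array([np.cos(phi(q)),np.sin(phi(q))])
E
python3 - <<'E'
from h import *
print("top z108",onplane("top",(309.4,169.5),.108),"scene",onplane("scene",(250.2,247.0),.108))
print("pred",K(0,.118),K(0,.122),"H",H, "top px",proj("top",[*K(0,.12),.108]),"scene px",proj("scene",[*K(0,.12),.108]))
print("hinge px",proj("top",[*H,.044]),proj("scene",[*H,.044]),"keeper",proj("top",[*J(-.012,-.094),.058]),proj("scene",[*J(-.012,-.094),.058]))
for off in(0,np.pi):
    print([np.round(s,2).tolist() if (s:=ik([*K(q,r),.088],[np.pi,0,(phi(q)+off+np.pi)%(2*np.pi)-np.pi])) is not None else None for q,r in((0,.12),(.6,.12),(1.2,.12),(1.2,.15))])
E
```

```text
top z108 [ 0.50529307 -0.14563254  0.108     ] scene [ 0.5067015  -0.14772314  0.108     ]
pred [ 0.50250294 -0.1444855 ] [ 0.49907336 -0.14654413] H [ 0.60367557 -0.08375577] top px [309.34553431 171.05452541] scene px [249.61387542 245.19268988]
hinge px [287.13940808 140.25331701] [292.89001505 275.28979268] keeper [353.52438894 139.89693085] [227.09549585 312.10119989]
[[-0.37, 0.52, 1.85, 0.0, 0.77, -2.48], None, [-0.38, 0.72, 1.47, -0.0, 0.95, 2.59], [-0.42, 0.74, 1.42, -0.0, 0.98, 2.55]]
[[-0.37, 0.52, 1.85, -0.0, 0.77, 0.66], [-0.41, 0.61, 1.67, -0.0, 0.85, 0.02], [-0.38, 0.72, 1.47, 0.0, 0.95, -0.55], [-0.42, 0.74, 1.42, 0.0, 0.98, -0.59]]
```

```bash
python3 - <<'E'
from h import *
f=cv2.imread("pics/scene0.png");hsv=cv2.cvtColor(f,cv2.COLOR_BGR2HSV)
m=cv2.inRange(hsv,(10,40,150),(32,190,255)); w=np.zeros_like(m); w[255:360,197:322]=255; m&=w
c=max(cv2.findContours(cv2.morphologyEx(m,cv2.MORPH_CLOSE,np.ones((3,3))),0,2)[0],key=cv2.contourArea)
P=np.array([onplane("scene",q,.018)[:2] for q in c[:,0].astype(float)])
print("plate",cv2.minAreaRect((P*1000).astype(np.float32)))
# keeper, stop, knob: point features cast at known heights, expressed vs current estimate (x,y error mm)
def err(n,crop,o,X,z):
    uv=(np.array(crop)+.5)/5-.5+o; return np.round((onplane(n,uv,z)[:2]-X)*1000,1)
T,S=np.array([262,95]),np.array([195,235])
print("stop",err("top",(397,122),T,J(.055,-.062),.045),err("scene",(307,466),S,J(.055,-.062),.045))
print("keeper",err("top",(457,225),T,J(-.012,-.094),.058),err("scene",(167,392),S,J(-.012,-.094),.058))
print("dots mid",err("top",(300,215),T,J(0,0),.028),err("scene",(340,347),S,J(0,0),.028))
for n in("top","scene"):
  print(n,"screws",[np.round((onplane(n,(np.array(s)+.5)/5-.5+o,.018)[:2])*1000,1).tolist() for s,o in (zip([(111,125),(464,106),(125,348),(480,328)],[T]*4) if n=="top" else zip([(590,320),(247,579),(410,155),(73,381)],[S]*4))])
E
```

```text
plate ((617.1138916015625, -192.36802673339844), (165.1007843017578, 253.71340942382812), 4.397885322570801)
stop [ 2.2 -0.8] [ 3.5 -1. ]
keeper [0.9 1.6] [3.4 0.4]
dots mid [ 6.7 -2. ] [ 8.9 -2.5]
top screws [[674.3, -73.9], [691.0, -293.9], [534.8, -84.3], [551.4, -304.1]]
scene screws [[675.6, -75.9], [692.0, -294.8], [536.9, -86.3], [552.5, -305.4]]
```

```bash
sed -i 's/^C=.*/C=np.array([.6135,-.190]);YAW=.075/' h.py; cat >> h.py <<'E'
def at(q): return [np.pi,0,(phi(q)+2*np.pi)%(2*np.pi)-np.pi]
Z=.088
E
python3 - <<'E'
from h import *
k=K(0,.119); print(k)
move_ptp([*k,.2],at(0)); gripper_to(.06)
print("hit",movel([*k,Z],rate=.1,stop_force=15))
gripper_to(0.0)
s=get_state();print(s["t"],s["tcp_pos"],s["tcp_rot"],s["ft_force"],s["grip_width"])
for n in("top","scene"):
    cv2.imwrite(f"pics/{n}1.png",grab_frame(n)[:,:,::-1])
g=cv2.imread("pics/scene1.png");cv2.imwrite("pics/c1.png",cv2.resize(g[195:345,185:335],None,fx=4,fy=4,interpolation=2))
E
```

```text
[ 0.50392139 -0.14706794]
hit False
4.95 [ 0.50403805 -0.14710031  0.08830496] [ 3.14133140e+00 -2.05408600e-04  5.45838755e-01] [-1.22629647  0.76158838  4.77891922] 0.016651927597386106
```

View pics/c1.png

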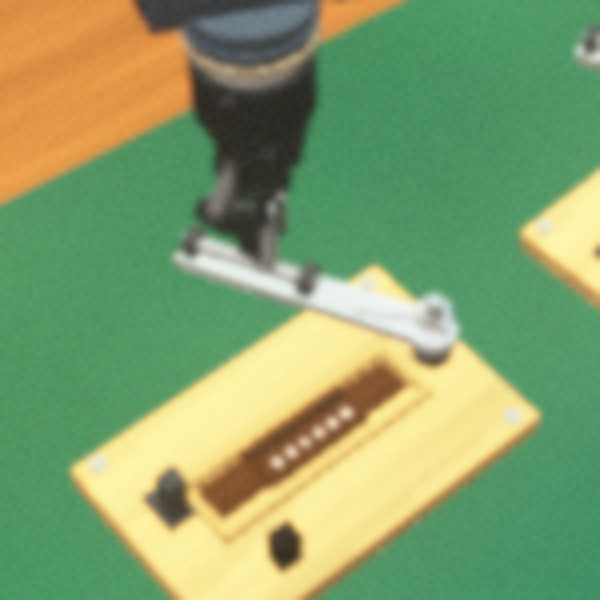

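The fingers hold the knob (16.7 mm grip, 18 mm knob) and the bar is undisturbed. Now I'll swing it.

```bash
python3 - <<'E'
from h import *
for q in np.linspace(.2,1.2,6):
    hit=movel([*K(q,.119+.002*q),Z],at(q),rate=.08,stop_force=35)
    s=get_state();u=K(q,1)-H;F=s["ft_force"];print(round(q,2),hit,round(s["t"],2),np.round(s["tcp_pos"],4),"rad",round(F[:2]@u,1),"tan",round(-F[0]*u[1]+F[1]*u[0],1),"z",round(F[2],1),round(s["grip_width"],4))
    if hit: break
pause(.15)
for n in("top","scene"):
    cv2.imwrite(f"pics/{n}2.png",grab_frame(n)[:,:,::-1])
g=cv2.imread("pics/scene2.png")[210:350,180:320];t=cv2.imread("pics/top2.png")[80:220,250:390]
cv2.imwrite("pics/c2.png",cv2.resize(np.hstack([g,t]),None,fx=2.8,fy=2.8,interpolation=2))
E
```

```text
0.2 False 5.5 [ 0.5179 -0.1662  0.0882] rad 0.8 tan -3.3 z 7.8 0.0167
0.4 False 5.95 [ 0.5353 -0.1822  0.0882] rad 0.5 tan -3.6 z 8.7 0.0163
0.6 False 6.4 [ 0.5557 -0.1945  0.0882] rad 0.7 tan -3.5 z 8.8 0.0162
0.8 False 6.85 [ 0.5783 -0.2026  0.0882] rad 0.6 tan -3.6 z 8.5 0.0164
1.0 False 7.3 [ 0.6021 -0.206   0.0882] rad -0.7 tan -4.8 z 7.5 0.0162
1.2 False 7.75 [ 0.6262 -0.2046  0.0882] rad -0.9 tan -6.0 z 8.6 0.0163
```

View pics/c2.png

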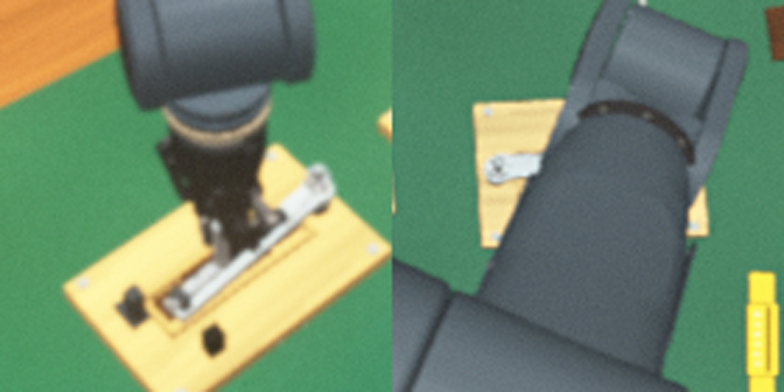

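The bar follows, and the 6 N tangential load matches the spring. It now stands past the keeper with the bolt in, so I'll slide the bolt home, ease back onto the keeper and look.

```bash
python3 - <<'E'
from h import *
def rep(q,m):
    s=get_state();u=K(q,1)-H;F=s["ft_force"];d=s["tcp_pos"][:2]-H
    print(m,round(s["t"],2),np.round(s["tcp_pos"],4),"r",round(np.hypot(*d),4),"rad",round(F[:2]@u,1),"tan",round(-F[0]*u[1]+F[1]*u[0],1),"z",round(F[2],1),round(s["grip_width"],4));return np.hypot(*d)
rep(1.2,"start")
print(movel([*K(1.2,.156),Z],at(1.2),rate=.05,stop_force=14))
r=rep(1.2,"slid")
pause(.3); rep(1.2,"held")
cv2.imwrite("pics/scene3.png",grab_frame("scene")[:,:,::-1])
g=cv2.imread("pics/scene3.png")[240:350,180:320]
cv2.imwrite("pics/c3.png",cv2.resize(g,None,fx=5,fy=5,interpolation=2))
E
```

```text
start 8.0 [ 0.626  -0.2047  0.0882] r 0.1211 rad -1.8 tan -4.5 z 7.9 0.016
True
slid 8.59 [ 0.6304 -0.2325  0.088 ] r 0.1493 rad -5.3 tan -4.2 z 9.2 0.0166
held 8.89 [ 0.6304 -0.2325  0.0881] r 0.1493 rad -5.8 tan -4.1 z 9.3 0.0162
```

View pics/c3.png

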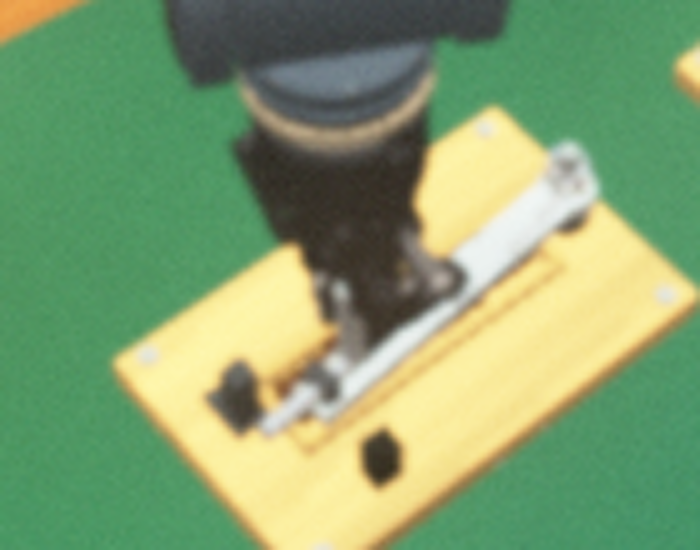

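The bolt has stopped at its end after about 28 mm of travel. Its rod end at crop (270,425) is behind the post at (237,395). I'll ease the bar onto the keeper and release.

```bash
python3 - <<'E'
from h import *
r=.1488
for q in(1.15,1.105): print(movel([*K(q,r),Z],at(q),rate=.03,stop_force=12),np.round(get_state()["ft_force"],1))
gripper_to(.05); p=get_state()["tcp_pos"]
print(movel([p[0],p[1],.2],rate=.12)); move_ptp([.35,.25,.3],[np.pi,0,2.9]); pause(.3)
for n in("top","scene"): cv2.imwrite(f"pics/{n}4.png",grab_frame(n)[:,:,::-1])
print(get_state()["t"],get_state()["ft_force"])
g=cv2.imread("pics/scene4.png")[235:355,195:325];t=cv2.imread("pics/top4.png")[90:210,255:385]
cv2.imwrite("pics/c4.png",cv2.resize(np.hstack([g,t]),None,fx=3,fy=3,interpolation=2))
E
```

```text
False [-5.  -0.6  7.7]
False [-3.8  0.5  7.9]
False
13.6167 [0.72757009 0.31246141 0.31570613]
```

View pics/c4.png

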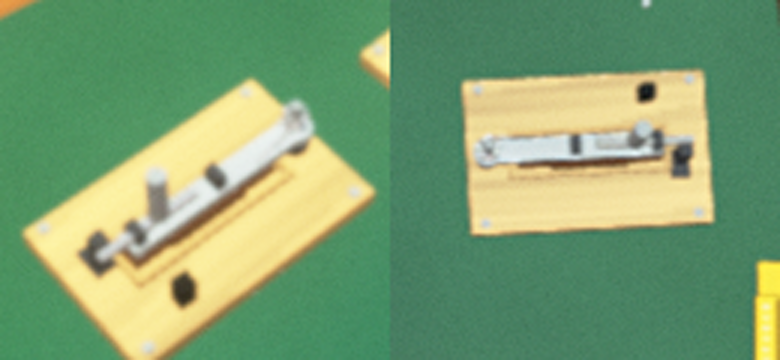

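View pics/scene4.png

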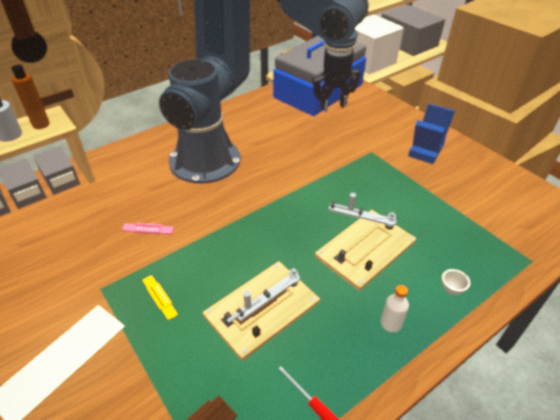

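The bar stands shut along the jig, with the bolt rod behind the post. The empty jig's bar is unchanged and the arm is clear. I'll do one numeric check of the bolt travel, then hand in.

```bash
python3 - <<'E'
from h import *
for n,uv in(("top",(338.1,133.0)),("scene",(195+155/3,235+174/3))):
    X=onplane(n,uv,.108)[:2]-H; print(n,"r",round(np.hypot(*X),4),"q",round(((np.arctan2(X[1],X[0])-phi(0))+np.pi)%(2*np.pi)-np.pi,3))
pause(.3); a=cv2.imread("pics/scene4.png").astype(int); b=grab_frame("scene")[:,:,::-1].astype(int)
print("still diff",np.abs(a-b)[235:355,195:325].mean()); z=cv2.imread("pics/scene0.png").astype(int)
print("spare diff",np.abs(b-z)[190:290,310:420].mean()); sign_off(); print(get_state()["t"])
E
```

```text
top r 0.1429 q 1.079
scene r 0.1486 q 1.11
still diff 1.8715384615384616
spare diff 2.1953636363636364
the job is handed in; nothing more can be done
the job is handed in; nothing more can be done
```

The loaded jig's bar is shut over the bridge with the bolt home behind the keeper. I handed the job in at about 14 s of the 34 s allowed; no verdict was reported.

- **What I did:** I gripped the knob of the jig holding the wooden bridge and swung the bar to about 1.2 rad with the bolt withdrawn. I then slid the bolt out about 28 mm until it stopped, eased the bar back onto the keeper, let go and moved clear.
- **Bar and bolt:** The last scene view puts the knob 149 mm from the hinge and the bar at 1.11 rad, which is fully home. The top view, read by eye from a coarse crop, gives 143 mm and 1.08 rad. The two disagree by 6 mm, but both mean at least 20 mm of bolt travel and agree with the arm's own stop at 149 mm.
- **Stillness and the empty jig:** Two pictures of the shut bar taken after release differ only by image noise, so it was still. The empty jig looks the same as in the first picture.
- **Forces and bridge:** No force stop tripped except the intended one at the end of the bolt's travel. The bridge is mostly hidden under the bar, so I did not measure its final position; nothing touched it.

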